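Gauge a dowel hole through the jig and present the reading

ROBOT

A 6-joint arm with a two-finger parallel gripper is mounted at the origin on the work surface. World frame = base frame: x ahead of the robot, y to its left, z up, the work surface at z = 0. Lengths are in m, angles in rad, forces in N, time in s.
With the tool pointing down it reaches from about 0.275 to 0.975 m from the base axis. Payload 8.4 kg.
Tool frame: the origin (TCP) lies at the very end of the fingers, on their centre line; the grasp point (between the pads) lies 19 mm behind it; z points along the fingers, y is the line along which they close (so a half turn about z gives the same grasp; the last joint's range is limited). The gripper opens to 92 mm and grips with 3 to 60 N. Pads are 20 mm wide; open, the fingers measure 128 mm over their backs; the gripper's body (75 mm by 189 mm) begins 69 mm behind the grasp point.
Start: joints at [-0.002, 0.353, 1.633, -0, 1.155, -0.002], TCP at [0.625, -0, 0.215] pointing down, gripper open.
Joint ranges: [-2.63, 2.63], [-0.92, 2.1], [0.06, 2.66], [-1.3, 4.44], [0, 2.69], [-3.02, 3.02]. Speed limits (rad/s): [2.22, 2.22, 2.79, 3.14, 3.14, 3.14].

INTERFACE

Orientations are given as a rotation vector (axis times angle).
In Python, from rig import robot gives the robot as it stands. Calls block until the motion is done:
- robot.move_to(position, orientation): joint-space move of the TCP to a pose.
- robot.servo_line(position, rate=0.15, frame=None): straight line of the TCP; frame=None keeps the orientation; rate is the mean speed in m/s.
- robot.movej(angles): joint-space move.
- robot.let_go() and robot.grasp(newtons=None): open the fingers fully, or close them until they stop; newtons is the grip in N (None keeps the last).
- robot.dwell(seconds).
- robot.solve_ik(position, orientation): joint angles nearest the present ones, or None.
- robot.state(): the state.
- robot.get_image(name): name is "scene" or "side" or "wrist"; returns the picture (480x640x3 uint8, red, green, blue); there is no depth.
- robot.camera_params(name): a dict with "camera_matrix" (3x3 intrinsics, pixels), "distortion" ([k1, k2, p1, p2, k3] as OpenCV has them; the pictures are not rectified), "rvec" (rotation vector, rad) and "tvec" (3), from world to camera coordinates, as OpenCV has them; the wrist camera has in their place "mount" (4x4, takes a point from camera to tool coordinates, whose origin is the TCP and whose axes are the flange's). Camera axes: x right, y down, z forward; pixel columns grow to the right and rows downward; lengths in m; the calibration is good to about 2 mm. A picture is of the moment at which its call begins: read the wrist's pose just before it. camera_params takes no time and is no camera call.
A pose or a line that the arm cannot do raises robot.PlanningError and nothing moves.
- robot.finish_job(): hands the job in; it is judged then, once.
The state is a dict: "time_s": time; "joint_pos": joint angles; "qd": joint speeds; "joint_efforts": joint torques, N m; "eef_pos": TCP position; "tool_rot": TCP orientation; "force": force on the tool from outside, world axes, zero at the start; "ft_torque": the same for the moment, N m; "width": finger opening in m; "grip_force": force on a finger pad.
Only numpy, scipy, OpenCV 4.12 (cv2) and the standard library are available. Lean on these libraries where they do the work, as an engineer would, in place of code of your own. Each camera call takes 0.05 s, during which the arm holds its last target. There are 200 camera calls.

TASK

Take the plunger depth gauge out of the tool stand, put it down the guide tube nearest the rail's free end (the end away from the toggle clamp) and push it gently until its collar stops square on the tube, then draw it straight out without knocking the plunger, which now records the depth of the dowel hole. Finish while still holding the gauge in the gripper, lying level in the air with its tip over the job sheet on the clipboard, a hand's breadth or so above the paper and still, so that the joiner can read it; leave the other things on the bench where they are.

Things in the scene. Friction and masses are not known exactly. Their poses are not given: they have to be found in the camera images.
- gauge: plunger depth gauge, 160 g, upright in the stand's middle hole, hanging by its collar. Origin: centre of the collar's underside (stop face); z along the rod, up to the handle. Brass collar, diameter 24, z 0 to 10; brass ferrule, diameter 16, to z = 22; below, a chamfered steel barrel, diameter 10, to z = -35, then a graduated plunger, diameter 6, tip at z = -90 when right out
- handle_mid (a point): the middle of the gauge's plain round wooden handle (grasp it here), on its axis; diameter 24, from 22 to 92 mm above the collar's underside, this point at 57
- gauge_tip (a point): the plunger's lower end (the gauge's tip), on its axis; it moves with the plunger
- plunger (a joint): how far the plunger is pushed back into the barrel (m): 0 to 0.003 at the start (right out), at most 0.050. It stays where it is left: friction of about 2.5 N, more than the gauge's own weight. With the collar on the drilled tube the hole's floor pushes it to 0.015
- fixture: board 250 x 100 x 15, fixed to the bench; on it a rail (240 x 60, top at z = 65) with an aluminium dowelling jig carrying two steel guide tubes, at x = 0 (drilled, to be gauged) and x = 40 (no hole under it yet). Origin: bench level under the drilled tube; x along the rail, free end at x = -50, toggle clamp at x = 130 to 215, none of it above z = 116
- tube_mouth (a point): centre of the mouth of the guide tube to be gauged, 105 above the bench, where the collar must come to rest; outer diameter 20, bore 12, z up out of the tube. The hole's floor lies 75 below the mouth (35 deep in the rail)
- stand: wooden tool stand (70 x 200, top at z = 115, fixed to the bench), gauge hole of diameter 14 in the middle; five drill bits stand in it, at least 58 from the gauge along the stand's length (its y), up to 34 above its top. Origin: bench level under the gauge's hole
- clipboard: clipboard 230 x 165 x 4, fixed to the bench, with the job sheet on it (white paper, 210 along x by 148 along y, top at z = 5) under a steel clip at its +x end. Origin: bench level under the sheet's centre
- pencil: flat carpenter's pencil, 150 x 13 x 8, lying on the job sheet along its +y edge; leave alone. Origin: centre of its underside
- block_plane: low-angle block plane, 160 x 50, 50 high, between robot and clipboard; leave alone. Origin: centre of its sole
- mallet: joiner's mallet lying on the bench beyond the clipboard, 305 long, 65 high, head towards its +x; leave alone. Origin: underside, mid-length
- try_square: try square lying flat, wooden stock 110 x 18 x 16 and steel blade 150 x 30, near the robot on its left; leave alone. Origin: underside of the stock's middle
- small_box: closed dark wooden box, 74 x 74 x 74, at the far right; leave alone. Origin: centre of its underside
- tin: closed blue tin, diameter 84, 105 high, at the far left; leave alone. Origin: centre of its underside
- wax_jar: closed amber jar, diameter 68, 75 high, near the robot on its right; leave alone. Origin: centre of its underside
Mind the look-alikes: they are no part of the job. What is shaped like the gauge but blue or turquoise is not meant. Several things have the shape of the stand; the one meant has the colours described above.

How it is judged:
On the way, in this order (a step that is already met when the one before it is completed fails the run):
1. the collar is seated on the mouth of the right guide tube: within 2 mm of it, centred within 2.5 mm, square within 4 degrees (z of gauge in the frame of tube_mouth between -0.003 and 0.002 m and horizontal distance between gauge and tube_mouth below 0.0025 m and angle between gauge's own z axis and vertical below 0.07 rad), for 0.1 s.
2. the gauge is withdrawn: its tip is clear above the tube, the plunger still where the hole left it (z of gauge_tip in the frame of tube_mouth above 0.01 m and value of joint plunger between 0.0125 and 0.0175 m), for 0.1 s.
At the end, for the whole second after the job is handed in: Held still by the fingers alone (grip over 2 N), touching nothing else, collar over 40 mm up; rod within 10 degrees of level; tip over the sheet (within 105 mm along, 74 mm across from its centre), 50 to 250 mm above the bench; plunger pushed back 15 mm, plus or minus 2.5 mm (angle between gauge's own z axis and vertical between 1.3963 and 1.7453 rad and x of gauge_tip in the frame of clipboard between -0.105 and 0.105 m and y of gauge_tip in the frame of clipboard between -0.074 and 0.074 m and height (world z) of gauge_tip between 0.05 and 0.25 m and value of joint plunger between 0.0125 and 0.0175 m and contact force between gauge and the fingers above 2 N and contact force between gauge and fixture below 0.1 N and contact force between gauge and stand below 0.1 N and contact force between gauge and clipboard below 0.1 N and height (world z) of gauge above 0.04 m and linear speed of gauge below 0.02 m/s and contact force between gauge and pencil below 0.1 N and contact force between gauge and block_plane below 0.1 N and contact force between gauge and mallet below 0.1 N and contact force between gauge and try_square below 0.1 N and contact force between gauge and small_box below 0.1 N and contact force between gauge and tin below 0.1 N and contact force between gauge and wax_jar below 0.1 N); the arm keeps its last pose, push and grip.
It fails at once if the gauge is forced: more than 45 N between gauge and fixture (contact force between gauge and fixture above 45 N).
It fails at once if any of the other loose things on the bench is moved more than 30 mm (distance of any of pencil, block_plane, mallet, try_square, small_box, tin, wax_jar from where it was at the start of the episode above 0.03 m).
It also fails if it takes over 58 s, if anything falls off the work surface, if the arm or the gripper's body presses on something with over 40 N, if the wrist force passes 120 N, or if a joint passes its speed limit or range.

## Working session

There is one attempt and no reset: what is moved stays moved. The work goes in short steps, each a Python script; the robot and the scene stay as the last script left them, time stands still between calls to the robot, and variables do not carry over. Pictures are saved under pics/ and viewed, at most 13 in all, crops included, and the job is handed in when it is done.

```bash
mkdir -p pics; ls; cat > h.py <<'E'
import numpy as np, cv2
from rig import robot
from scipy.spatial.transform import Rotation as R
def snap(n,f=None):
    s=robot.state(); im=robot.get_image(n)
    if f: cv2.imwrite('pics/'+f,cv2.cvtColor(im,cv2.COLOR_RGB2BGR))
    return im,s
def ray(n,uv,s=None):
    p=robot.camera_params(n)
    d=cv2.undistortPoints(np.array([[uv]],float),np.array(p['camera_matrix']),np.array(p['distortion']))[0,0]
    d=np.array([d[0],d[1],1.])
    if n=='wrist':
        M=np.array(p['mount']);Rt=R.from_rotvec(s['tool_rot']).as_matrix()
        return Rt@M[:3,3]+np.array(s['eef_pos']), Rt@M[:3,:3]@d
    Rm=R.from_rotvec(np.ravel(p['rvec'])).as_matrix()
    return -Rm.T@np.ravel(p['tvec']), Rm.T@d
def onz(n,uv,z,s=None):
    o,d=ray(n,uv,s); return o+d*(z-o[2])/d[2]
def cross(rays):
    A=0;b=0
    for o,d in rays:
        d=d/np.linalg.norm(d);P=np.eye(3)-np.outer(d,d);A=A+P;b=b+P@o
    x=np.linalg.solve(A,b)
    return x,[np.linalg.norm(np.cross(x-o,d/np.linalg.norm(d))) for o,d in rays]
def proj(n,X,s=None):
    p=robot.camera_params(n)
    if n=='wrist':
        M=np.array(p['mount']);Rt=R.from_rotvec(s['tool_rot']).as_matrix()
        T=np.eye(4);T[:3,:3]=Rt;T[:3,3]=s['eef_pos'];T=np.linalg.inv(T@M)
        rv=cv2.Rodrigues(T[:3,:3])[0];tv=T[:3,3]
    else: rv=np.array(p['rvec'],float);tv=np.array(p['tvec'],float)
    return cv2.projectPoints(np.array(X,float).reshape(-1,1,3),rv,tv,np.array(p['camera_matrix']),np.array(p['distortion']))[0].reshape(-1,2)
E
python3 - <<'E'
from h import *
for n in('scene','side','wrist'): snap(n,n+'0.png')
s=robot.state();print(s['time_s'],s['tool_rot'],s['force'],s['grip_force'])
for n in('scene','side'): print(n,ray(n,(320,240)))
print(robot.camera_params('wrist'))
E
```

```text
pics
0.15 [-2.22090875e+00 -2.22090705e+00  1.15203695e-03] [-1.1699651   0.0816076   0.80774265] 0.0
scene (array([1.33410962, 1.00263667, 1.24627642]), array([-0.45888795, -0.59812011, -0.6570879 ]))
side (array([ 0.36520094, -0.92965606,  0.85262222]), array([ 0.15525883,  0.7770906 , -0.60998737]))
{'camera_matrix': array([[369.70008976,   0.        , 327.41710213],
       [  0.        , 369.70008976, 243.09373311],
       [  0.        ,   0.        ,   1.        ]]), 'distortion': array([-0.01401144,  0.        ,  0.        ,  0.        ,  0.        ]), 'mount': array([[-3.41430048e-04, -9.67104465e-01, -2.54379317e-01,
         7.11377736e-02],
       [ 9.99999779e-01, -4.75294397e-04,  4.64775842e-04,
         8.61048727e-04],
       [-5.70391856e-04, -2.54379102e-01,  9.67104414e-01,
        -1.69639948e-01],
       [ 0.00000000e+00,  0.00000000e+00,  0.00000000e+00,
         1.00000000e+00]])}
```

View pics/scene0.png

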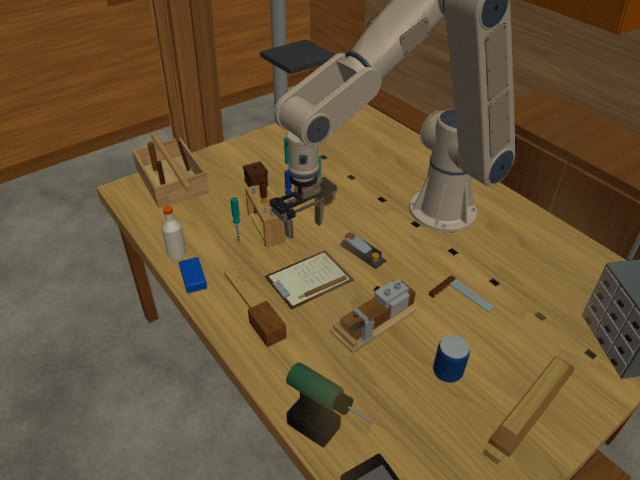

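View pics/side0.png

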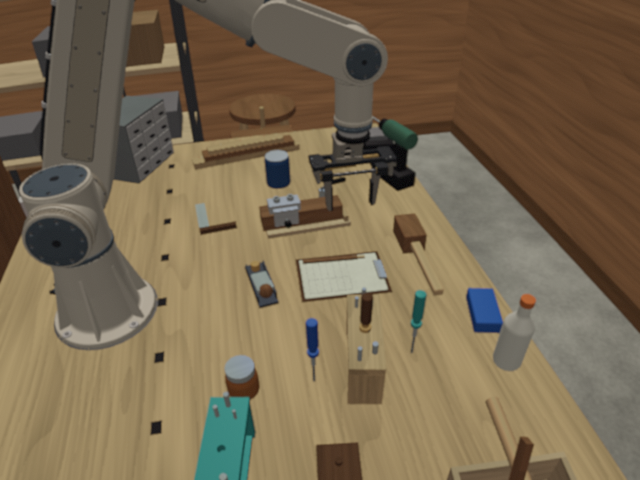

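Scene: handle of the wooden-stand gauge at about (263,188), jig tubes about (387,290)/(398,285). Side: handle (366,305), tubes (275,203)/(294,201), sheet (343,277). The free end is the end nearer the robot. I'll look at enlarged crops next.

```bash
python3 - <<'E'
import cv2,numpy as np
a=cv2.imread('pics/scene0.png');b=cv2.imread('pics/side0.png')
def c(i,x,y,w=80,h=60): return cv2.resize(i[y:y+h,x:x+w],(400,300),interpolation=cv2.INTER_CUBIC)
cv2.imwrite('pics/m1.png',np.vstack([np.hstack([c(a,235,180),c(a,345,275)]),np.hstack([c(b,330,285),c(b,250,180)])]))
E
```

```text
(no output)
```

View pics/m1.png

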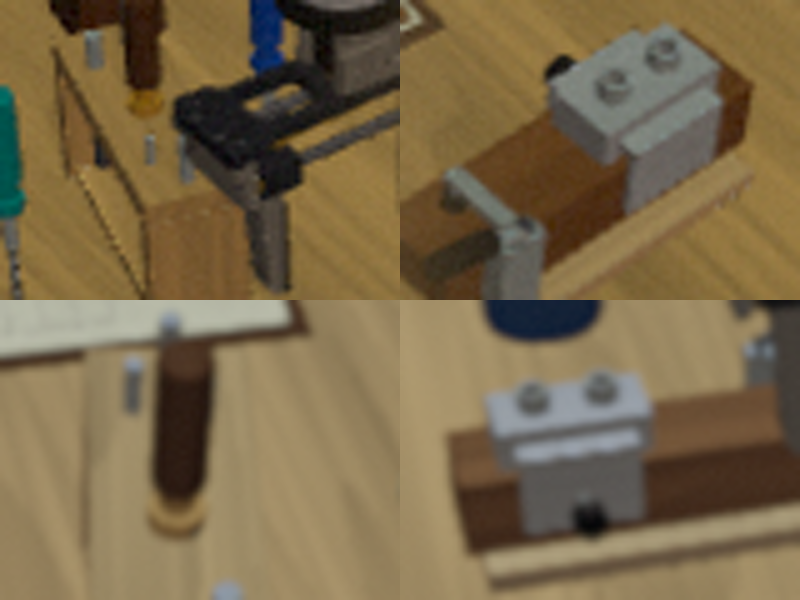

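Montage: collar at scene (264.2,200.6), side (365.2,328). The free-end tube is at scene (398,284.5), side (276.6,197.7). The other tube is at (388,291.4)/(290.4,197).

```bash
python3 - <<'E'
from h import *
for k,a,b in[('collar',(264.2,200.6),(365.2,328)),('tubeA',(398,284.3),(276.6,197.6)),('tubeB',(387.8,291.2),(290.4,197))]:
    print(k,cross([ray('scene',a),ray('side',b)]))
# sheet by colour in side
for n in('scene','side'):
    im=cv2.imread(f'pics/{n}0.png');hsv=cv2.cvtColor(im,cv2.COLOR_BGR2HSV)
    m=cv2.inRange(hsv,(0,0,150),(180,60,255)); m=cv2.morphologyEx(m,cv2.MORPH_CLOSE,np.ones((5,5)))
    cs=cv2.findContours(m,0,2)[0]; 
    for c in sorted(cs,key=cv2.contourArea)[-4:]:
        q=cv2.minAreaRect(c);print(n,cv2.contourArea(c),q[0],[onz(n,p,.005)[:2].round(3).tolist() for p in cv2.approxPolyDP(c,6,True)[:,0].astype(float)])
E
```

```text
collar (array([ 0.57861031, -0.29695388,  0.11824766]), [np.float64(0.00229999872539746), np.float64(0.0022999987253976236)])
tubeA (array([0.4743343 , 0.24977265, 0.10321371]), [np.float64(0.0024037602107556113), np.float64(0.002403760210755725)])
tubeB (array([0.51390791, 0.24993083, 0.09934725]), [np.float64(0.00265928053496197), np.float64(0.0026592805349619835)])
scene 394.5 (445.01220703125, 218.31068420410156) [[-0.1, 0.074], [-0.08, 0.052], [-0.01, 0.109], [0.102, -0.051], [0.043, 0.105]]
scene 467.0 (319.9876403808594, 89.37376403808594) [[-0.586, -1.321], [0.017, -1.035], [-0.027, -1.041], [-0.002, -0.826], [-0.348, -1.0], [-0.084, -0.898], [-0.096, -1.098]]
scene 1167.0 (390.4095458984375, 38.80351638793945) [[-1.766, -1.743], [-1.659, -1.808], [-0.708, -1.289], [-0.598, -1.111], [-0.587, -1.234], [-0.41, -1.028], [-0.607, -1.072], [-0.633, -1.135]]
scene 1872.0 (308.69024658203125, 277.41217041015625) [[0.505, 0.065], [0.499, -0.069], [0.699, -0.082], [0.711, 0.057]]
side 260.5 (283.5903015136719, 202.82858276367188) [[0.561, 0.382], [0.459, 0.401], [0.484, 0.324], [0.542, 0.328]]
side 472.0 (238.5, 365.5) [[0.288, -0.233], [0.303, -0.271], [0.348, -0.251], [0.333, -0.219]]
side 1112.0 (107.19708251953125, 317.29193115234375) [[0.116, 0.042], [0.093, 0.086], [0.097, -0.048], [0.003, -0.107], [-0.075, -0.046], [-0.103, -0.051], [-0.123, 0.011], [-0.112, -0.042], [-0.046, -0.107], [0.041, -0.108], [0.103, -0.059]]
side 2691.0 (343.2784118652344, 277.31103515625) [[0.717, -0.031], [0.714, 0.059], [0.509, 0.071], [0.499, -0.069], [0.699, -0.085]]
```

Tube spacing is 40 mm and the heights fit. The sheet centre is about (0.607,-0.007). I'll take close wrist looks above the gauge and then the tube, and check the final pose with IK.

```bash
python3 - <<'E'
from h import *
np.set_printoptions(precision=4,suppress=True)
q0=[-2.2214415,-2.2214415,0]
for k,(x,y,z) in {'t1':(.474,.25,.22),'t2':(.474,.20,.22),'g1':(.5786,-.297,.30),'g2':(.5786,-.337,.30)}.items():
    robot.move_to([x,y,z],q0); robot.dwell(.3)
    im,s=snap('wrist',k+'.png'); print(k,s['eef_pos'],s['tool_rot'],s['time_s'])
    np.save(k+'.npy',np.r_[s['eef_pos'],s['tool_rot']])
# final pose IK: tool z along horizontal heading a, tool y horizontal
for a in np.radians([-120,-90,-60,-30,0,30,60,90,120]):
  for sg in(1,-1):
    zt=np.array([np.cos(a),np.sin(a),0]);yt=sg*np.array([-np.sin(a),np.cos(a),0]);xt=np.cross(yt,zt)
    tcp=np.array([.607,-.007,.18])-.113*zt+0
    r=R.from_matrix(np.c_[xt,yt,zt]).as_rotvec()
    print(round(np.degrees(a)),sg,robot.solve_ik(tcp,r))
a,b=[cv2.imread(f'pics/{k}.png') for k in('t1','g1')]
cv2.imwrite('pics/m2.png',np.hstack([a[90:390,120:520],b[90:390,120:520]]))
E
```

```text
t1 [0.4745 0.2494 0.2199] [-2.2227 -2.2202  0.0003] 1.575
t2 [0.4741 0.2007 0.22  ] [-2.2205 -2.2223 -0.0003] 2.2417
g1 [ 0.5788 -0.2964  0.3   ] [-2.2206 -2.2223 -0.0001] 4.4583
g2 [ 0.5787 -0.3363  0.3001] [-2.2207 -2.2221 -0.0002] 5.0917
-120 1 [ 0.4434  1.2376  0.8619 -0.9394  2.3614  0.7996]
-120 -1 [ 0.4434  1.2376  0.8619 -0.9394  2.3614 -2.342 ]
-90 1 [ 0.6522  1.0205  1.4043 -1.0485  1.9809  0.965 ]
-90 -1 [ 0.6522  1.0205  1.4043 -1.0485  1.9809 -2.1766]
-60 1 [ 0.8231  0.8614  1.9273 -1.2887  1.673   1.2324]
-60 -1 [ 0.8231  0.8614  1.9273 -1.2887  1.673  -1.9092]
-30 1 None
-30 -1 None
0 1 None
0 -1 None
30 1 [-0.8925  0.8625  2.4005  1.7243  1.5894  1.4509]
30 -1 [-0.8925  0.8625  2.4005  1.7243  1.5894 -1.6907]
60 1 [-0.8456  0.8663  1.9047  1.2693  1.6857  1.9239]
60 -1 [-0.8456  0.8663  1.9047  1.2693  1.6857 -1.2177]
90 1 [-0.6704  1.0291  1.3808  1.0377  1.9988  2.1839]
90 -1 [-0.6704  1.0291  1.3808  1.0377  1.9988 -0.9577]
120 1 [-0.46    1.2481  0.8373  0.934   2.3814  2.3461]
120 -1 [-0.46    1.2481  0.8373  0.934   2.3814 -0.7955]
```

View pics/m2.png

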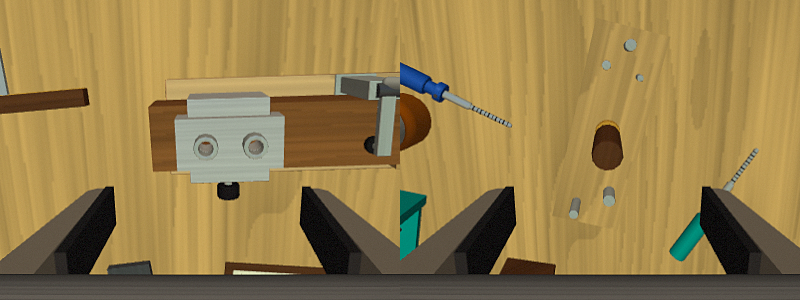

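Left: tubes at full-image about (325,237) (free end, left) and (375,236). Right: handle top at about (328,243), drills along the stand at least 58 mm away. I'll fit circles in both views of each.

```bash
cat > fit.py <<'E'
from h import *
np.set_printoptions(precision=4,suppress=True)
def st(k): v=np.load(k+'.npy'); return {'eef_pos':v[:3],'tool_rot':v[3:]}
def circ(P):
    A=np.c_[2*P,np.ones(len(P))];x=np.linalg.lstsq(A,(P**2).sum(1),rcond=None)[0]
    return x[:2],np.sqrt(x[2]+x[:2]@x[:2])
def tube(im,guess,r=(11,17)):
    g=cv2.medianBlur(cv2.cvtColor(im,cv2.COLOR_BGR2GRAY),3)
    x,y=np.round(guess).astype(int);w=40
    c=cv2.HoughCircles(g[y-w:y+w,x-w:x+w],cv2.HOUGH_GRADIENT,1.0,20,param1=120,param2=10,minRadius=r[0],maxRadius=r[1])
    c=c[0]+[x-w,y-w,0]; return c[np.argmin(np.hypot(*(c[:,:2]-guess).T))]
def handle(im,guess):
    hsv=cv2.cvtColor(im,cv2.COLOR_BGR2HSV)
    m=cv2.inRange(hsv,(0,60,0),(20,255,110));m=cv2.morphologyEx(m,cv2.MORPH_OPEN,np.ones((5,5)))
    cs=cv2.findContours(m,0,cv2.CHAIN_APPROX_NONE)[0]
    c=max(cs,key=lambda c:cv2.pointPolygonTest(c,tuple(map(float,guess)),True))[:,0].astype(float)
    return c
E
python3 - <<'E'
from fit import *
tiles=[];T=[];H=[]
for k in('t1','t2'):
    s=st(k);im=cv2.imread(f'pics/{k}.png');g=proj('wrist',[.4743,.2498,.105],s)[0] if k=='t2' else (325,237)
    c=tube(im,np.array(g));print(k,g,c);T.append(ray('wrist',c[:2],s))
    v=im.copy();cv2.circle(v,(round(c[0]),round(c[1])),round(c[2]),(0,0,255),1)
    x,y=map(int,c[:2]);tiles.append(cv2.resize(v[y-40:y+40,x-50:x+50],(400,300)))
print('tube',cross(T),onz('wrist',tube(cv2.imread('pics/t1.png'),np.array((325.,237)))[:2],.105,st('t1')))
for k in('g1','g2'):
    s=st(k);im=cv2.imread(f'pics/{k}.png');g=proj('wrist',[.5786,-.297,.2],s)[0]
    c=handle(im,g)
    print(k,g,'bbox',c.min(0),c.max(0))
    P=c[c[:,1]>c[:,1].max()-13]
    o,r=circ(P);print(o,r,'expect r',12/ (s['eef_pos'][2]+.17-.207)*369.7);H.append(ray('wrist',o,s));print(onz('wrist',o,.207,s))
    v=im.copy();cv2.circle(v,(round(o[0]),round(o[1])),round(r),(0,0,255),1)
    x,y=map(int,o);tiles.append(cv2.resize(v[y-40:y+40,x-50:x+50],(400,300)))
print('handle',cross(H))
cv2.imwrite('pics/m3.png',np.vstack([np.hstack(tiles[:2]),np.hstack(tiles[2:])]))
E
```

```text
t1 (325, 237) [325.5 238.5  11.6]
t2 [326.4449 175.8766] [327.5 175.5  14.4]
tube (array([0.4745, 0.2504, 0.1089]), [np.float64(0.0005823754842496294), np.float64(0.0005823754842495225)]) [0.4739 0.2494 0.105 ]
g1 [325.8615 244.0844] bbox [312. 215.] [342. 259.]
[326.8902 243.7208] 15.534959804546794 expect r 16867.8415488734
[ 0.5794 -0.2949  0.207 ]
g2 [325.9707 191.1054] bbox [312. 170.] [343. 206.]
[327.127 190.642] 15.898568310457762 expect r 16863.05174230274
[ 0.5794 -0.2958  0.207 ]
handle (array([ 0.5794, -0.2966,  0.2004]), [np.float64(3.243765397975484e-05), np.float64(3.2437653979980285e-05)])
```

View pics/m3.png

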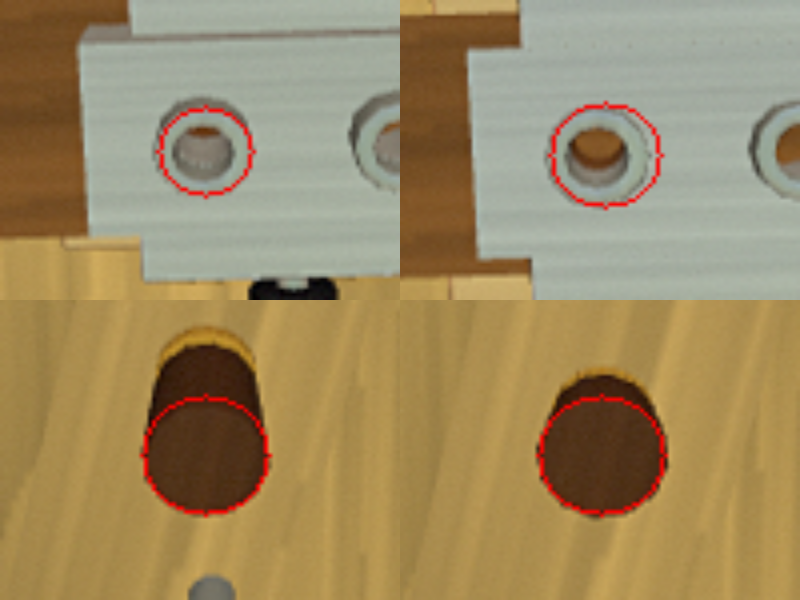

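Fits are good: gauge handle (0.5794,-0.2950), tube (0.4739,0.2494). Grasp, lift and go above the tube.

```bash
python3 - <<'E'
from fit import *
q0=[-2.2214415,-2.2214415,0]
robot.move_to([.5794,-.295,.25],q0)
robot.servo_line([.5794,-.295,.153],rate=.08); robot.dwell(.2)
s=robot.state();print(s['eef_pos'],s['force'])
robot.grasp(40); s=robot.state();print(s['width'],s['grip_force'],s['force'],s['eef_pos'])
robot.servo_line([.5794,-.295,.32],rate=.1)
s=robot.state();print(s['width'],s['grip_force'],s['force'])
robot.move_to([.4739,.2494,.32],q0)
robot.servo_line([.4739,.2494,.253],rate=.08); robot.dwell(.4)
tl=[]
for n in('scene','side','wrist'):
    im,s=snap(n,n+'1.png')
    u=proj(n,[.4739,.2494,.105],s)[0];x,y=np.round(u).astype(int);print(n,u)
    x=np.clip(x,40,600);y=np.clip(y-12,30,450)
    w=40 if n!='wrist' else 100;h=w*3//4;y=min(max(y,h),480-h)
    tl.append(cv2.resize(im[y-h:y+h,x-w:x+w,::-1],(400,300),interpolation=cv2.INTER_CUBIC));print(n,x-w,y-h)
cv2.imwrite('pics/m4.png',np.vstack([np.hstack(tl[:2]),np.hstack([tl[2],tl[2]*0])]))
print(s['eef_pos'],s['tool_rot'],s['time_s'],s['force'],s['grip_force'])
E
```

```text
[ 0.5796 -0.2951  0.1534] [-1.1087  0.2886  0.93  ]
0.023208666686215195 39.99650180339813 [-0.2378  0.2589  1.0805] [ 0.5794 -0.295   0.153 ]
0.02348289422822569 39.99579727649689 [ 0.5245 -0.0244 -0.9086]
scene [397.3387 284.1038]
scene 357 242
side [275.6581 196.8053]
side 236 155
wrist [326.2276 229.4267]
wrist 226 142
[0.4739 0.2494 0.2531] [2.2214 2.2214 0.0001] 13.4167 [ 0.3041  0.2945 -0.9951] 39.9958062171936
```

View pics/m4.png

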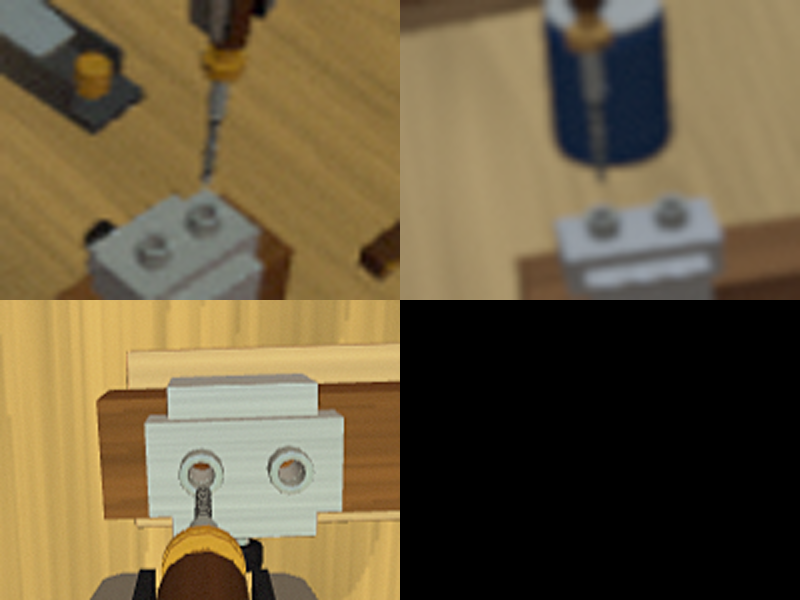

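Gauge held in all three views. Scene collar is at about (402,254) and tip (398.2,278); side collar (273.6,162.6) and tip (276.4,190.5). I'll compare these with the projection of a vertical rod.

```bash
python3 - <<'E'
from fit import *
s=robot.state();p=np.array(s['eef_pos']);L=.038
for n in('scene','side','wrist'):
    print(n,proj(n,[p+[0,0,-L+.005],p+[0,0,-L-.035],p+[0,0,-L-.09]],s))
W=lambda n,x0,y0,sc,u:(x0+u[0]/sc-.4,y0+u[1]/sc-.4)
c=[W('',357,242,5,(225,62)),W('',236,155,5,(188,38))];t=[W('',357,242,5,(206,182)),W('',236,155,5,(202,180))]
print(c,t);
for a in(c,t): print(cross([ray('scene',a[0]),ray('side',a[1])]))
for n in('scene','side','wrist'):   # tip detail montage
    pass
im=cv2.imread('pics/wrist1.png');cv2.imwrite('pics/w1.png',cv2.resize(im[210:310,270:400],(780,600),interpolation=cv2.INTER_CUBIC))
E
```

```text
scene [[401.634  254.6207]
 [400.0974 265.2024]
 [398.0571 279.1736]]
side [[272.7632 161.0612]
 [273.7983 173.8892]
 [275.175  190.8275]]
wrist [[325.7697 272.8833]
 [325.9845 253.4427]
 [326.1913 234.7369]]
[(401.6, 254.0), (273.20000000000005, 162.2)] [(397.8, 278.0), (276.0, 190.6)]
(array([0.4732, 0.2467, 0.2189]), [np.float64(0.0015965698370439783), np.float64(0.0015965698370439417)])
(array([0.4749, 0.2472, 0.1277]), [np.float64(0.001371218895911245), np.float64(0.0013712188959111562)])
```

View pics/w1.png

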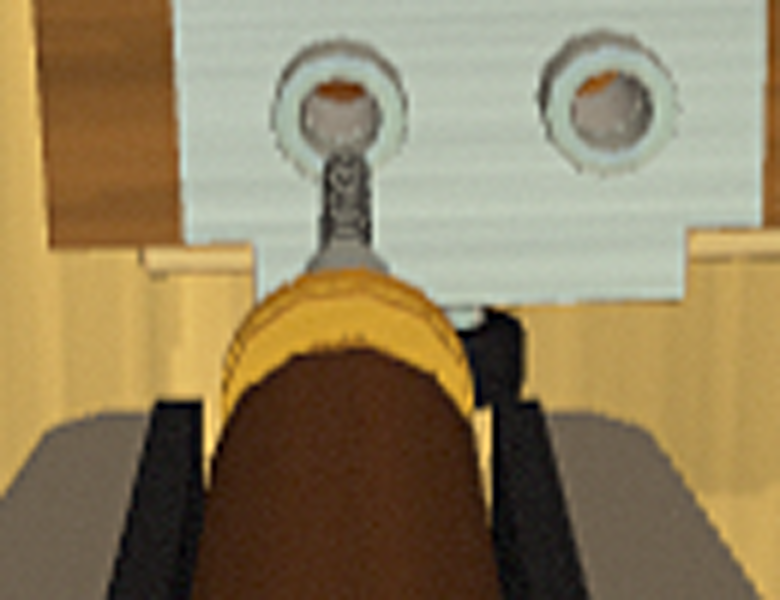

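Laterally the tip is about 0.8 px right of the tube (~0.7 mm in +x). In y the gauge seems about 2 mm on the -y side, so I'll quantify that against projected rims.

```bash
python3 - <<'E'
from fit import *
s=robot.state();p=np.array(s['eef_pos']);L=.038
th=np.linspace(0,2*np.pi,73)
def ring(c,r): return np.c_[c[0]+r*np.cos(th),c[1]+r*np.sin(th),np.full(73,c[2])]
for dy in(0,-.001,-.002,-.003):
    o=p+[0,dy,-L]
    f=lambda z,r:(lambda P:[P[:,1].min().round(1),P[:,0].min().round(1),P[:,0].max().round(1)])(proj('wrist',ring(o+[0,0,z],r),s))
    print(dy,'colbot',f(0,.012),'coltop',f(.01,.012),'handlebot',f(.022,.012),'handletop',f(.092,.012),'barrelend',f(-.035,.005),'tip0',f(-.09,.003),'tip3',f(-.087,.003))
m=proj('wrist',ring([.4739,.2494,.105],.010),s);print('mouth',m.min(0),m.max(0))
im=cv2.imread('pics/wrist1.png')
g=cv2.cvtColor(im,cv2.COLOR_BGR2GRAY)
print('col328',[(y,im[y,328].tolist()) for y in range(224,272)])
E
```

```text
0 colbot [np.float64(250.6), np.float64(305.5), np.float64(346.1)] coltop [np.float64(255.5), np.float64(304.5), np.float64(346.9)] handlebot [np.float64(262.0), np.float64(303.2), np.float64(348.1)] handletop [np.float64(324.0), np.float64(290.8), np.float64(359.0)] barrelend [np.float64(246.4), np.float64(318.7), np.float64(333.3)] tip0 [np.float64(231.2), np.float64(322.6), np.float64(329.8)] tip3 [np.float64(232.0), np.float64(322.5), np.float64(329.8)]
-0.001 colbot [np.float64(252.2), np.float64(305.6), np.float64(346.0)] coltop [np.float64(257.2), np.float64(304.6), np.float64(346.9)] handlebot [np.float64(263.8), np.float64(303.2), np.float64(348.1)] handletop [np.float64(326.6), np.float64(290.8), np.float64(358.9)] barrelend [np.float64(247.8), np.float64(318.7), np.float64(333.3)] tip0 [np.float64(232.4), np.float64(322.6), np.float64(329.8)] tip3 [np.float64(233.2), np.float64(322.5), np.float64(329.8)]
-0.002 colbot [np.float64(253.9), np.float64(305.6), np.float64(346.0)] coltop [np.float64(258.9), np.float64(304.6), np.float64(346.9)] handlebot [np.float64(265.7), np.f
[... 1208 characters left out ...]
, [111, 127, 131]), (242, [94, 104, 109]), (243, [87, 102, 103]), (244, [78, 89, 91]), (245, [92, 104, 107]), (246, [90, 102, 106]), (247, [72, 79, 83]), (248, [103, 118, 120]), (249, [90, 99, 102]), (250, [117, 133, 137]), (251, [111, 129, 131]), (252, [115, 128, 131]), (253, [116, 124, 124]), (254, [99, 124, 147]), (255, [23, 114, 173]), (256, [36, 126, 180]), (257, [37, 134, 184]), (258, [35, 119, 175]), (259, [48, 137, 192]), (260, [57, 160, 207]), (261, [50, 156, 205]), (262, [46, 154, 202]), (263, [51, 159, 208]), (264, [47, 160, 210]), (265, [53, 160, 211]), (266, [40, 137, 191]), (267, [32, 94, 142]), (268, [18, 30, 57]), (269, [16, 36, 67]), (270, [28, 45, 76]), (271, [23, 42, 73])]
```

Collar and tip rims agree that the gauge sits about 2.3 mm toward -y of the TCP. I'll correct by (-0.6,+2.1) mm, lower the tip just into the mouth with a force watch, and look again.

```bash
python3 - <<'E'
from fit import *
p=np.array([.4733,.2515,.253])
robot.servo_line(p,rate=.05);robot.dwell(.2);f0=np.array(robot.state()['force'])
for z in(.24,.234,.228):
    robot.servo_line([p[0],p[1],z],rate=.04); s=robot.state();print(z,np.array(s['force'])-f0)
robot.dwell(.2)
tl=[]
for n,(x0,y0,x1,y1) in{'wrist':(280,210,380,285),'scene':(378,250,418,280+15),'side':(256,165,296,210)}.items():
    im,s=snap(n,n+'2.png');tl.append(cv2.resize(im[y0:y1,x0:x1,::-1],(400,300 if n=='wrist' else 450)[:2],interpolation=cv2.INTER_CUBIC)[:300 if n=='wrist' else 450])
tl[0]=cv2.copyMakeBorder(cv2.resize(tl[0],(400,300)),0,150,0,0,0)
cv2.imwrite('pics/m5.png',cv2.resize(np.hstack([tl[0],tl[1][:, :200*2]]),(800,450)))
print(s['time_s'],s['eef_pos'],s['force'])
E
```

```text
0.24 [0.1619 0.2918 0.3179]
0.234 [ 0.3548 -0.3285  0.354 ]
0.228 [-0.5502  0.3166 -0.5449]
15.2917 [0.4734 0.2515 0.2281] [ 0.6254  0.6593 -1.5112]
```

View pics/m5.png

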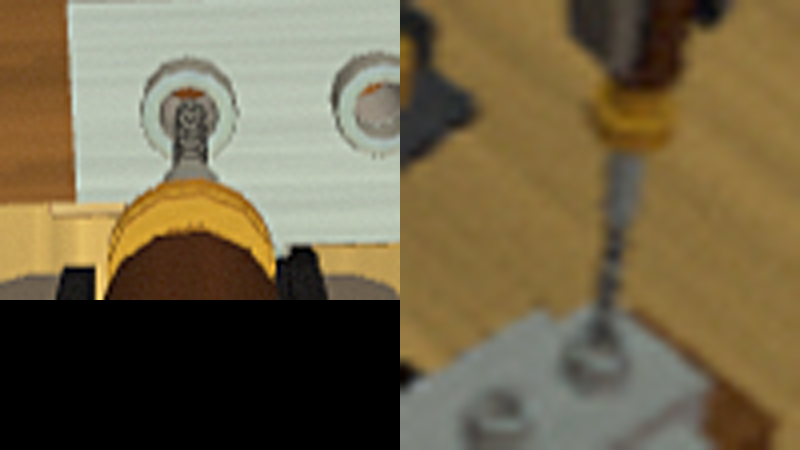

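The tip is centred in the bore in the wrist view (190 vs 190 px). Descend with force monitoring.

```bash
python3 - <<'E'
from fit import *
x,y=.4733,.2515
f0=np.array(robot.state()['force']);z=.228
while z>.138:
    d=.005 if z>.185 else (.002 if z>.150 else .0005)
    z-=d; robot.servo_line([x,y,z],rate=.04 if z>.15 else .02)
    s=robot.state();f=np.array(s['force'])-f0
    if z<.186: print(round(z,4),s['eef_pos'][2].round(4),f.round(1))
    if f[2]>(8 if z<.150 else 6) or np.hypot(f[0],f[1])>8: break
print(s['time_s'],s['eef_pos'],s['ft_torque'])
E
```

```text
0.183 0.1827 [-0.2  0.4  1.1]
0.181 0.1809 [-0.7 -0.7  1.3]
0.179 0.1789 [-0.9  0.   1.8]
0.177 0.1769 [-0.3 -0.2  1.6]
0.175 0.1748 [-0.8 -0.   1.5]
0.173 0.1728 [ 0.4 -0.5  1.9]
0.171 0.1708 [ 0.4 -0.5  1.5]
0.169 0.1688 [-0.  -0.2  1. ]
0.167 0.1669 [-0.5 -0.8  1.7]
0.165 0.1649 [-0.6 -0.6  1.8]
0.163 0.1628 [-0.7 -0.3  1.8]
0.161 0.1609 [-0.9 -0.5  1.4]
0.159 0.1588 [-0.6  0.9  1.6]
0.157 0.1568 [-0.7 -0.4  1.8]
0.155 0.155 [ 0.7 -0.8  1.6]
0.153 0.1529 [ 0.5 -1.1  1.9]
0.151 0.1509 [-0.2 -0.2  1.4]
0.149 0.1488 [-0.1 -0.8  2.5]
0.1485 0.1485 [ 0.2 -0.3  2.3]
0.148 0.148 [-0.1 -0.3  3.2]
0.1475 0.1475 [-0.6  0.7  3.6]
0.147 0.147 [-0.2 -0.5  3.7]
0.1465 0.1465 [-0.2 -0.1  3.1]
0.146 0.1459 [ 0.2 -0.6  3.3]
0.1455 0.1455 [-0.1  0.6  4. ]
0.145 0.145 [-0.3  0.3  3.9]
0.1445 0.1444 [ 0.3 -0.9  3.1]
0.144 0.144 [-0.5 -0.5  3.9]
0.1435 0.1435 [-0.6 -0.4  4.1]
0.143 0.1429 [-0.5 -1.1  4.3]
0.1425 0.1429 [-1.8 -1.4  7.7]
0.142 0.1429 [-3.1 -1.2 12.9]
25.5667 [0.4734 0.2516 0.1429] [-0.2517  0.53    0.0205]
```

Seated at TCP z 0.1429, as predicted, with about 13 N. Hold, withdraw straight, then check the IK for the level pose.

```bash
python3 - <<'E'
from fit import *
robot.dwell(.4)
robot.servo_line([.4733,.2515,.26],rate=.06)
robot.servo_line([.4733,.2515,.35],rate=.12)
robot.dwell(.3); s=robot.state();print(s['time_s'],s['joint_pos'],s['width'],s['grip_force'],s['force'])
im,_=snap('side','side3.png');im,_=snap('scene','scene3.png')
for a in(-65,-75,-90):
  a=np.radians(a)
  for sg in(1,-1):
   for z in(.33,.21):
    zt=np.array([np.cos(a),np.sin(a),0]);yt=sg*np.array([-np.sin(a),np.cos(a),0])
    r=R.from_matrix(np.c_[np.cross(yt,zt),yt,zt]).as_rotvec()
    t=np.array([.612,-.015,z])-.113*zt
    print(round(np.degrees(a)),sg,z,t,r,robot.solve_ik(t,r))
a=cv2.imread('pics/scene3.png')[210:300,360:440];b=cv2.imread('pics/side3.png')[100:190,240:320]
cv2.imwrite('pics/m6.png',np.hstack([cv2.resize(i,(400,450),interpolation=cv2.INTER_CUBIC) for i in(a,b)]))
E
```

```text
29.2833 [0.4856 0.1084 1.6505 0.     1.3836 0.4856] 0.023453133455429105 39.995543360710144 [ 0.3543 -0.2739 -1.2506]
-65 1 0.33 [0.5642 0.0874 0.33  ] [ 0.8821  1.3846 -0.8821] [ 0.7838  0.6168  1.8689 -1.2913  1.78    0.9444]
-65 1 0.21 [0.5642 0.0874 0.21  ] [ 0.8821  1.3846 -0.8821] [ 0.7838  0.8257  1.8578 -1.2568  1.722   1.1366]
-65 -1 0.33 [0.5642 0.0874 0.33  ] [ 1.5229 -0.9702  1.5229] [ 0.7838  0.6168  1.8689 -1.2913  1.78   -2.1972]
-65 -1 0.21 [0.5642 0.0874 0.21  ] [ 1.5229 -0.9702  1.5229] [ 0.7838  0.8257  1.8578 -1.2568  1.722  -2.005 ]
-75 1 0.33 [0.5828 0.0941 0.33  ] [ 1.0142  1.3217 -1.0142] [ 0.7311  0.6946  1.6933 -1.2166  1.8855  0.8739]
-75 1 0.21 [0.5828 0.0941 0.21  ] [ 1.0142  1.3217 -1.0142] [ 0.7311  0.8802  1.6829 -1.1692  1.8207  1.0434]
-75 -1 0.33 [0.5828 0.0941 0.33  ] [ 1.3994 -1.0738  1.3994] [ 0.7311  0.6946  1.6933 -1.2166  1.8855 -2.2677]
-75 -1 0.21 [0.5828 0.0941 0.21  ] [ 1.3994 -1.0738  1.3994] [ 0.7311  0.8802  1.6829 -1.1692  1.8207 -2.0982]
-90 1 0.33 [0.612 0.098 0.33 ] [ 1.2092  1.2092 -1.2092] [ 0.6399  0.8154  1.4273 -1.1369  2.057   0.7811]
-90 1 0.21 [0.612 0.098 0.21 ] [ 1.2092  1.2092 -1.2092] [ 0.6399  0.9765  1.4171 -1.0713  1.989   0.9309]
-90 -1 0.33 [0.612 0.098 0.33 ] [ 1.2092 -1.2092  1.2092] [ 0.6399  0.8154  1.4273 -1.1369  2.057  -2.3605]
-90 -1 0.21 [0.612 0.098 0.21 ] [ 1.2092 -1.2092  1.2092] [ 0.6399  0.9765  1.4171 -1.0713  1.989  -2.2107]
```

View pics/m6.png

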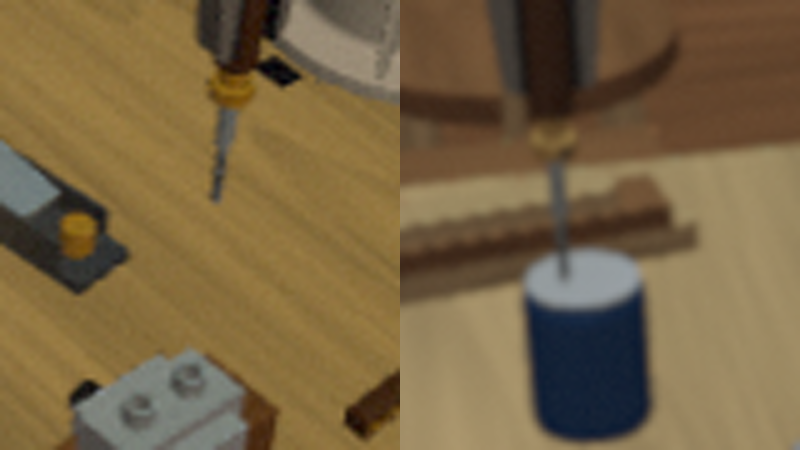

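The gauge is out, with the plunger shortened and straight. Move to the level pose at -75° with the camera upward, high first, then down.

```bash
python3 - <<'E'
from fit import *
r=[1.3994,-1.0738,1.3994]
robot.move_to([.5828,.0941,.33],r); print(robot.state()['time_s'])
robot.servo_line([.5828,.0941,.20],rate=.1); robot.dwell(.6)
s=robot.state();print(s['time_s'],s['eef_pos'],s['tool_rot'],s['grip_force'],s['width'],s['force'],np.abs(s['qd']).max())
a,_=snap('scene','scene4.png');b,_=snap('side','side4.png')
p=np.array(s['eef_pos']);zt=R.from_rotvec(s['tool_rot']).as_matrix()[:,2]
for n in('scene','side'): print(n,proj(n,[p+.033*zt,p+.113*zt]),'floor',proj(n,[[.612,-.015,.005]]))
cv2.imwrite('pics/m7.png',np.hstack([cv2.resize(i[...,::-1],(400,450),interpolation=cv2.INTER_CUBIC) for i in(a[190:325,240:360],b[185:320,280:400])]))
E
```

```text
31.725
33.775 [0.5828 0.0941 0.2   ] [ 1.3994 -1.0738  1.3994] 39.99656796455383 0.023342613021834924 [-1.0672  0.116  -1.1789] 0.0011439882958312957
scene [[325.8922 240.5674]
 [304.2291 229.3164]] floor [[304.7469 276.661 ]]
side [[330.2989 198.131 ]
 [346.1765 214.3213]] floor [[344.7823 276.0354]]
```

View pics/m7.png

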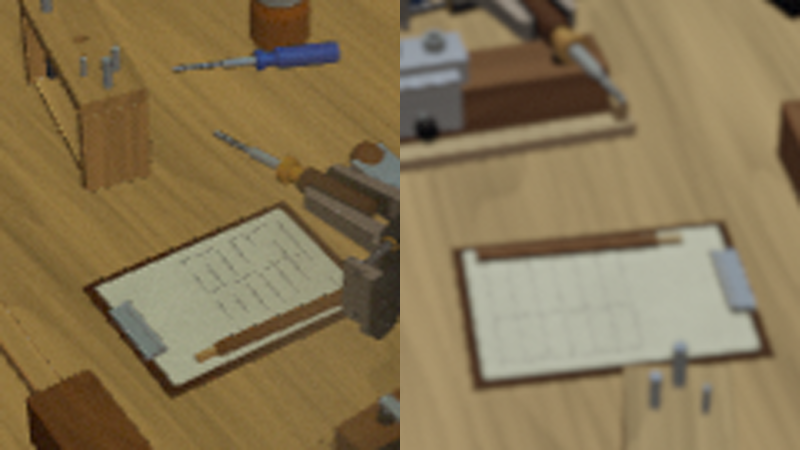

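Tip at scene (305.4,230.5), side about (346.7,217.5). Triangulate to check the level.

```bash
python3 - <<'E'
from fit import *
t=cross([ray('scene',(305.2,230.2)),ray('side',(346.5,217.5))]);c=cross([ray('scene',(326.3,240.7)),ray('side',(329.5,197))])
print(t,c); d=t[0]-c[0];print(np.linalg.norm(d),np.degrees(np.arcsin(d[2]/np.linalg.norm(d))))
b=cv2.imread('pics/side4.png')[190:230,315:365];cv2.imwrite('pics/z.png',cv2.resize(b,(750,600),interpolation=cv2.INTER_CUBIC))
E
```

```text
(array([ 0.61  , -0.017 ,  0.1934]), [np.float64(0.0024320335890586375), np.float64(0.002432033589058589)]) (array([0.5908, 0.0648, 0.2015]), [np.float64(0.00091557773968634), np.float64(0.0009155777396864773)])
0.08440441276734499 -5.495197203821539
```

View pics/z.png

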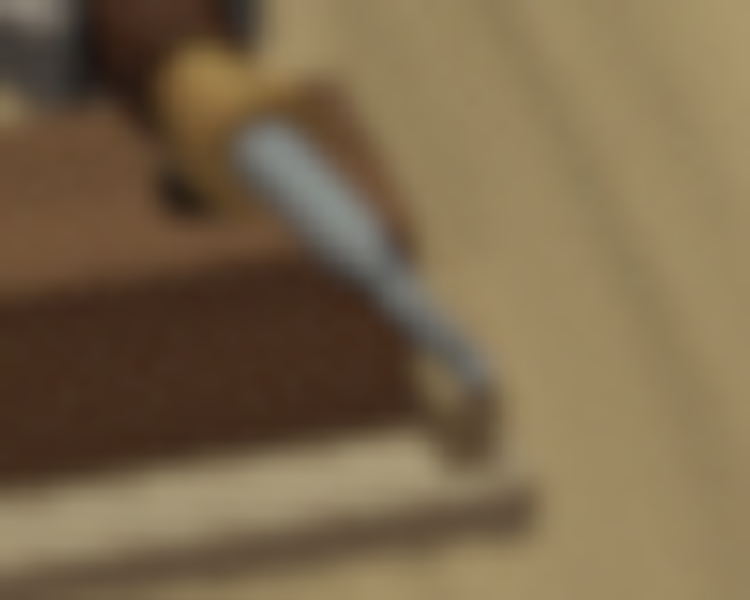

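The actual tip is at (347.3,215.2), the dark spot below belongs to the fixture. That matches the level prediction within about 1.5 px, so I'm handing in.

```bash
python3 -c "
from rig import robot
print(robot.state()['time_s'],robot.finish_job())"
```

```text
the job is handed in; nothing more can be done
33.875 None
```

I seated the gauge on the guide tube nearest the free end, drew it straight out, and handed the job in at 33.9 s with it held level and still about 0.2 m above the job sheet; the judge's result was not shown, and I did not measure the plunger reading separately.

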